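# Reset the tripped breaker under the push-latch cover

### The job

One of the three breakers under the cover of the bench power box has tripped. With the fingertips, press the cover in at the middle of its front edge so that it pops open, press the button that sticks out until it clicks in and stays, then push the cover down and press it until it latches shut again. Leave the vials, the bottle and the gauze pack round the box standing and lying where they are; pick nothing up.

Things in the scene. Friction and masses are not known exactly. Their poses are not given: they have to be found in the camera images.
- power_box: grey bench power box, screwed down: 150 (x) x 220 (y) mm, rim 68 mm high; origin at the centre of its underside; front (three socket outlets, cover's free edge) faces its own -x. Recess 130 x 200 mm inside the rim, deck 45 mm above the worktop; black latch housing (28 x 46 mm, top 67 mm above the worktop) in it at x = -44 mm, y = 0. A conduit elbow behind, 36 mm high, reaches x = 130 mm
- cover (a joint): angle of the cover (rad): 0 = latched shut, level, top face 82 mm above the worktop; it can be pressed in further to a stop at about -0.05; grows to 1.8 as it opens (leaning back just past upright). Cover: 122 mm from hinge to front edge, 204 mm wide, 6 mm thick, grey frame round a clear window. A light spring swings it fully open in about 1 s and keeps it open unless latched
- cover_hinge (a point): midpoint of the cover's hinge line, 76 mm above the worktop, 58 mm behind the box's centre, axes as the box; the line runs along y; the shut cover's underside lies in the hinge plane. To shut the open cover, reach over it and push its outer face (turned away from the robot) near the free edge forward and down, under 5 N
- cover_pad (a point): top of the black ribbed press pad, middle of the cover's front edge, 107 mm from the hinge line; moves with the cover; z axis = the cover's outward normal. Push-push latch: pressed in here to the stop (5 mm, about 3 N) and let go, a shut cover is released and springs up, so get out of its arc; an open one, brought down to the stop and let go, stays latched. Each further press toggles it
- reset_1_top (a point): centre of the top of breaker 1's red round button (16 mm across), z up; moves with the button. The three breakers stand in a row along the box's y, 58 mm apart, in the plane of the box's centre (58 mm in front of the hinge line), in any order
- reset_2_top (a point): the same for breaker 2
- reset_3_top (a point): the same for breaker 3
- reset_1 (a joint): travel of breaker 1's button (m): 0 = out (tripped; a white band shows, top 65 mm above the worktop), 0.007 = in (set). It snaps over centre: pushing takes about 3.5 N to half way, then it snaps in and stays in
- reset_2 (a joint): the same for breaker 2
- reset_3 (a joint): the same for breaker 3
- vial_red: loose glass vial with red cap, 26 mm across, 54 mm high, upright left of the box; origin at the centre of its base
- vial_blue: the same with blue cap, left of the box
- iodine_bottle: loose brown bottle with yellow cap, 48 mm across, 105 mm high, right of the box; origin at the centre of its base
- gauze_pack: loose white and blue gauze pack, 52 x 75 x 9 mm, flat in front of the box; origin at the centre of its underside

How it is judged:
By the outcome, as a careful person would: the job done as asked, in the order asked, and still so for the second after the job is handed in, with the robot touching nothing.
It also fails if it takes over 58 s, if anything falls off the work surface, if the arm or the gripper's body presses on something with over 40 N, if the wrist force passes 120 N, or if a joint passes its speed limit or range.

### The arm

A 6-joint arm with a two-finger parallel gripper is mounted at the origin on a cart in front of the work surface, level with it; the furniture and walls round the work are solid. World frame = base frame: x ahead of the robot, y to its left, z up, the work surface at z = 0. Lengths are in mm, angles in rad, forces in N, time in s.
With the tool pointing down it reaches from about 300 to 875 mm from the base axis. Payload 6.4 kg.
Tool frame: the origin (TCP) lies between the finger pads; the fingertips stand 19 mm ahead of it and the grasp point (between the pads) is the TCP (robot.nose_length is the distance from the TCP to the fingertips, in mm); y points along the fingers, z is the direction in which the jaws open and shut, and the axes are right-handed (so a half turn about y gives the same grasp; the last joint's range is limited). The gripper opens to 85 mm and grips with 20 to 120 N. Pads are 22 mm wide; open, the fingers measure 114 mm over their backs; the gripper's body (76 mm by 85 mm) begins 54 mm behind the grasp point. The pads swing forward as they close: fully open they stand 13 mm farther back than shut.
Start: joints at [0.997, 0.181, 1.607, -0, 1.354, -0.206], TCP at [206.739, 536.564, 250.288] pointing down, gripper open.
Joint ranges: [-2.99, 2.99], [-0.89, 2.07], [0.3, 2.58], [-1.14, 4.28], [0, 2.63], [-3.12, 3.12]. Speed limits (rad/s): [2.57, 2.57, 3.01, 3.14, 3.14, 3.14].

### API

Orientations are given as a 3x3 rotation matrix whose columns are the frame's x, y, z axes.
In Python, from station import robot gives the robot as it stands. The module is installed in compiled form; this text tells all that it offers.
- The arm moves only by the tool play_rows, never from a script. Its argument "plan" is a list of rows, each an object of numbers: "dx", "dy", "dz": the shift along the tool's x, y, z in m; "roll": the turn about the tool's y in degrees. A call has 1 to 8 rows; each row shifts and turns the commanded pose from where the row before left it, along the tool's axes as they then stand; what a row does not reach is not made up. A row lasts 1/12 s, in which the tool goes at most 41.7 mm and 7.16 degrees, less where a joint would pass 70% of its speed; a pose out of reach is approached as far as the arm can. A call is refused whole if a number of a shift passes 0.0417 or a number of a turn 7.16, either way. A call with a gripper value outside its range is refused whole. "claw" is the opening in per cent of the stroke, from 0 (shut) to 100 (fully open), set as the call begins (left out, the last holds). The fingers move at their own pace and stop on an object; "grip_force" is the grip in N (left out, the last holds). Time passes only in rows, so rows that do not move let the fingers close. It gives the time, the measured TCP pose, the force and the opening at its end, in the units of the state.
- robot.get_obs(): the state, without advancing time (a new reading comes with each control period).
- robot.get_image(name): name is "side" or "top" or "wrist"; returns a dict with "pixels" (420x560x3 uint8, red, green, blue), "depth" (420x560 float32, mm along the optical axis (not along the pixel's ray), 0 where there is no reading), "intrinsics" (3x3 intrinsics, pixels), "k1" (the pictures are not rectified: a ray, as slopes to the right and down, at radius r is drawn at 1 + k1 r^2 times it, then the intrinsics apply), "position" and "rotation" of the camera in the world. Camera axes: x right, y down, z forward; pixel columns grow to the right and rows downward; lengths in mm; the calibration is good to about 2 mm. A picture is of the moment at which its call begins.
- robot.job_done(): hands the job in, once; it reports no verdict.
The state is a dict: "t": time; "joint_positions": joint angles; "joint_velocities": joint speeds; "joint_efforts": joint torques, N m; "tcp_pos": TCP position; "eef_rot": TCP orientation; "force": force on the tool from outside, world axes, zero at the start; "ft_torque": the same for the moment, N m; "opening": finger opening in mm.
Only numpy, scipy, OpenCV 4.12 (cv2) and the standard library are available. Lean on these libraries where they do the work, as an engineer would, in place of code of your own. Each camera call takes 0.05 s, during which the arm holds its last target.

## Working session

There is one attempt and no reset: what is moved stays moved. The work goes in short steps, Python scripts to look and compute and a tool call to move; the robot and the scene stay as the last step left them, time stands still between calls to the robot, and variables do not carry over. Pictures are saved under pics/ and viewed, and the job is handed in when it is done.

Besides the shell and the picture viewer there is one more tool, called after ">>>" as name([rows], argument=value, ...), one row to a line, values as JSON. play_rows: Moves the arm, as the interface text tells. Its arguments: {"type":"object","properties":{"plan":{"type":"array"},"claw":{"type":"number"},"grip_force":{"type":"number"}},"required":["plan"]}

```bash
mkdir -p pics; python3 - <<'E'
from station import robot
import cv2
o=robot.get_obs()
for k,v in o.items(): print(k,v)
for n in ["side","top","wrist"]:
    im=robot.get_image(n)
    cv2.imwrite(f"pics/{n}0.png",im["pixels"][:,:,::-1])
    print(n,im["intrinsics"],im["k1"],im["position"],im["rotation"])
E
```

```text
t 0.0
joint_positions [ 9.96642506e-01  1.81556096e-01  1.60800080e+00  5.22224980e-06
  1.35381267e+00 -2.06334025e-01]
joint_velocities [-3.58633209e-04 -1.30678202e-03 -5.09459467e-04 -3.83884705e-06
 -4.53794602e-04  3.29824128e-04]
joint_efforts [-5.27248449e-04 -4.44879448e+01 -3.51330256e+01 -3.07958080e-04
  9.29336355e-03  7.52057957e-06]
tcp_pos [206.47108001 536.0933423  249.37914793]
eef_rot [[ 9.33112940e-01 -9.69365714e-04  3.59582121e-01]
 [-3.59583239e-01 -1.48921704e-03  9.33111824e-01]
 [-3.69030787e-04 -9.99998421e-01 -1.73817535e-03]]
force [0.64867736 0.27579334 0.14041941]
ft_torque [-0.04492598  0.03086278 -0.00236557]
opening 85.43414243014445
side [[397.76332669   0.         282.70974771]
 [  0.         397.76332669 207.12277124]
 [  0.           0.           1.        ]] 0.012497770114014855 [352.52145507 527.56957402 758.66370102] [[-0.96250785 -0.20675505  0.17558753]
 [-0.27098582  0.76168503 -0.58855977]
 [-0.01205469 -0.61407514 -0.78915551]]
top [[447.41481714   0.         278.85453778]
 [  0.         447.41481714 208.47034534]
 [  0.           0.           1.        ]] -0.045926337224106044 [424.95939815  41.93475824 938.75924284] [[-0.01184351 -0.99468208  0.10230978]
 [-0.99985178  0.01305905  0.01121941]
 [-0.01249582 -0.10216174 -0.99468932]]
wrist [[329.98352588   0.         282.41581223]
 [  0.         329.98352588 206.27067601]
 [  0.           0.           1.        ]] -0.08150571853983547 [144.07779846 561.6187662  372.57912267] [[ 0.35936666  0.9005165   0.24479714]
 [ 0.93319472 -0.34627787 -0.09612098]
 [-0.00179069  0.26298608 -0.96479797]]
```

View pics/top0.png

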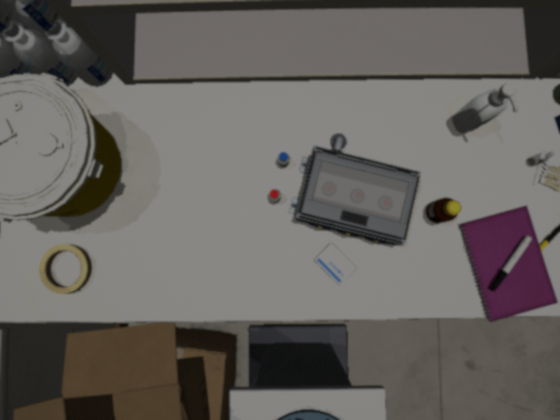

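View pics/side0.png

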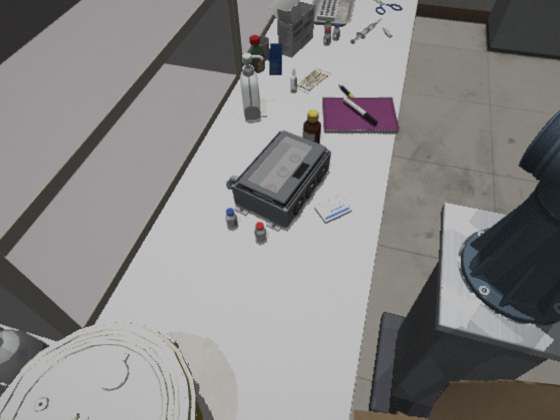

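View pics/wrist0.png

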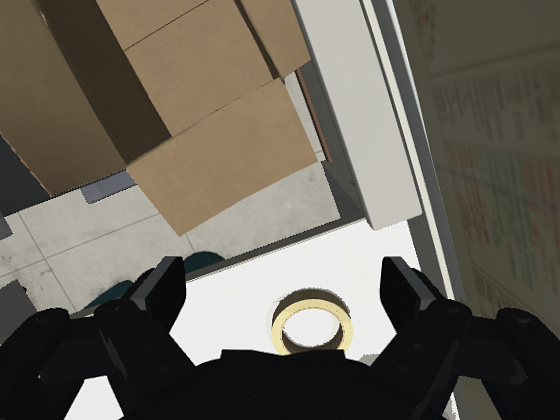

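The top view shows the box around (358,195) with the black pad near (354,218). The red vial is at (274,196), the blue vial at (283,159), the bottle at (445,209) and the gauze at (335,263). I'll enlarge the crop next.

```bash
cat > h.py <<'E'
import numpy as np, cv2
def ray(im,u,v):
    K=im["intrinsics"];k=im["k1"]
    d=np.array([(u-K[0,2])/K[0,0],(v-K[1,2])/K[1,1]]);s=d.copy()
    for _ in range(20): s=d/(1+k*(s@s))
    r=np.array(im["rotation"])@np.array([s[0],s[1],1.0])
    return np.array(im["position"]),r
def onz(im,u,v,z):
    p,r=ray(im,u,v); return p+r*(z-p[2])/r[2]
def proj(im,P):
    c=np.array(im["rotation"]).T@(np.array(P)-im["position"]);s=c[:2]/c[2];s=s*(1+im["k1"]*(s@s))
    K=im["intrinsics"];return np.array([K[0,0]*s[0]+K[0,2],K[1,1]*s[1]+K[1,2]])
def dpt(im,u,v):
    p,r=ray(im,u,v); d=im["depth"][int(round(v)),int(round(u))]; return p+r*d
E
python3 - <<'E'
from station import robot
import cv2
im=robot.get_image("top")
c=im["pixels"][130:290,250:470,::-1]
c=cv2.resize(c,(770,560),interpolation=cv2.INTER_CUBIC)
c=cv2.convertScaleAbs(c,alpha=1.6)
cv2.imwrite("pics/topcrop.png",c)
im=robot.get_image("side")
c=im["pixels"][120:260,200:380,::-1]
c=cv2.resize(c,(720,560),interpolation=cv2.INTER_CUBIC)
c=cv2.convertScaleAbs(c,alpha=1.6)
cv2.imwrite("pics/sidecrop.png",c)
E
```

```text
(no output)
```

View pics/topcrop.png

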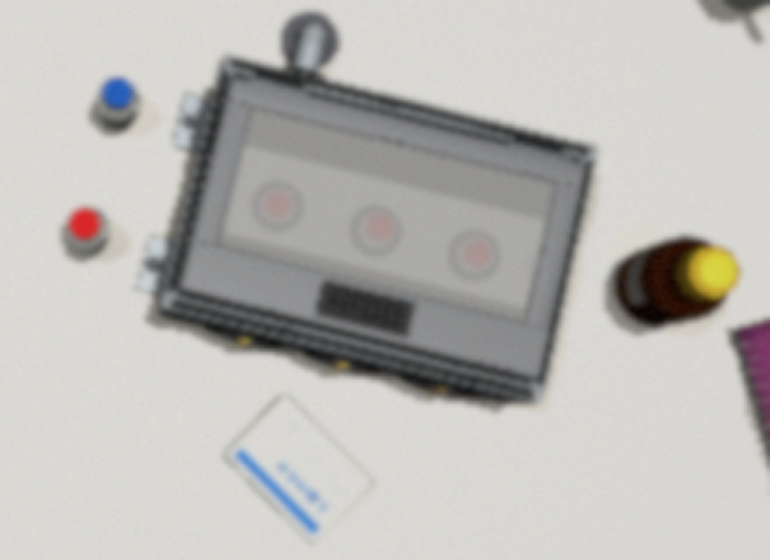

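View pics/sidecrop.png

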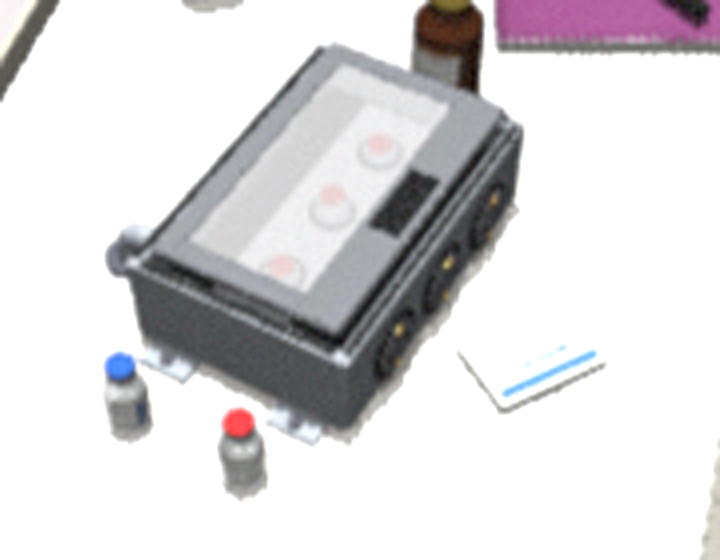

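The crop is clear. The pad centre is near crop (365,307), and the rim corners are at (228,63), (593,155), (540,393) and (168,305). Next I'll measure the pose.

```bash
cat > pose.py <<'E'
from station import robot
from h import *
T=robot.get_image("top");S=robot.get_image("side")
c=[(228,63),(593,155),(540,393),(168,305)]
P=np.array([onz(T,250+a/3.5,130+b/3.5,68) for a,b in c])
print("rim",P.round(1).tolist(), [round(np.linalg.norm(P[i]-P[(i+1)%4]),1) for i in range(4)])
rc=P.mean(0); print("centre",rc)
# yaw: box y axis ~ from corner 1->0 (left)
e=(P[0]-P[1])+(P[3]-P[2]); print("yaw(y axis) deg",np.degrees(np.arctan2(-e[0],e[1])))
e=(P[0]-P[3])+(P[1]-P[2]); print("yaw(x axis) deg",np.degrees(np.arctan2(e[1],e[0])))
def blob(im,box,f):
    x0,y0,x1,y1=box
    sub=im["pixels"][y0:y1,x0:x1].astype(int)
    m=f(sub).astype(np.uint8)
    n,l,st,ce=cv2.connectedComponentsWithStats(m)
    i=1+np.argmax(st[1:,4]); return ce[i]+[x0,y0],st[i,4], cv2.minAreaRect(np.argwhere(l==i)[:,::-1].astype(np.float32))
dark=lambda s:s.max(2)<45
for im,b,n in((T,(338,207,371,228),"T"),(S,(290,160,312,181),"S")):
    ce,a,r=blob(im,b,dark);print(n,"pad",ce,a,r,onz(im,*ce,83),"depthpt",dpt(im,*ce))
    globals()["p"+n]=ce
def tri(a,b):
    p,r=ray(T,*a);q,s=ray(S,*b)
    t=np.linalg.lstsq(np.c_[r,-s],q-p,rcond=None)[0];A=p+r*t[0];B=q+s*t[1];return (A+B)/2,np.linalg.norm(A-B)
print("pad tri",tri(pT,pS))
red=lambda s:(s[...,0]>1.8*s[...,1])&(s[...,0]>80)
blu=lambda s:(s[...,2]>1.5*s[...,0])&(s[...,2]>80)
yel=lambda s:(s[...,0]>120)&(s[...,2]<90)&(s[...,1]>90)
for n,z,b,f in(("red",54,(262,185,288,206),red),("blue",54,(272,148,295,170),blu),("bottle",105,(425,190,470,225),yel)):
    ce,a,_=blob(T,b,f);print(n,ce,a,onz(T,*ce,z))
for a,b in[(283,397),(375,483),(315,540),(222,455)]: print("gauze",onz(T,250+a/3.5,130+b/3.5,9).round(0))
for t,s in(((278,207),(283,266)),((376,229),(332,203)),((473,254),(378,151))): print("button",tri((250+t[0]/3.5,130+t[1]/3.5),(200+s[0]/4,120+s[1]/4)))
E
python3 pose.py
```

```text
rim [[634.2, -21.7, 68.0], [578.7, -226.5, 68.0], [445.3, -191.1, 68.0], [497.0, 14.6, 68.0]] [np.float64(212.2), np.float64(138.0), np.float64(212.1), np.float64(141.9)]
centre [ 538.80562601 -106.17269344   68.        ]
yaw(y axis) deg -14.635769246345511
yaw(x axis) deg -14.843570210524744
T pad [354.07692308 217.72596154] 208 ((15.970588684082031, 10.617647171020508), (24.496097564697266, 8.48874568939209), 14.03624439239502) [493.24803255 -92.42419789  83.        ] depthpt [493.09250946 -92.11820378  84.9489381 ]
S pad [300.70093458 170.18691589] 107 ((10.619232177734375, 10.203845977783203), (6.490228652954102, 17.27804183959961), 37.87498474121094) [492.00459284 -91.70219566  83.        ] depthpt [491.86097654 -91.06457364  83.69568496]
pad tri (array([492.79253355, -92.69077044,  81.85150611]), np.float64(1.106218857984184))
red [273.71428571 193.5       ] 56 [546.12236259  61.81489307  54.        ]
blue [283.1754386  156.43859649] 57 [621.1373469   41.96866191  54.        ]
bottle [454.66949153 206.70338983] 118 [ 509.71700424 -278.95926668  105.        ]
gauze [446. -54.   9.]
gauze [ 395. -107.    9.]
gauze [362. -71.   9.]
gauze [413. -18.   9.]
button (array([553.15865922, -49.50768594,  53.97182956]), np.float64(0.5024676376151024))
button (array([ 539.35868806, -105.00163528,   54.33925181]), np.float64(1.260429516564784))
button (array([ 525.19572507, -161.26200467,   47.66271247]), np.float64(1.0210890658906642))
```

The pose checks agree. The box centre is (539,-106) with yaw about -14.6°. The pad, by ray casting in both views, is at about (492.6,-92.4,82–84); the model predicts (491.6,-93.6). I'll write a helper that converts box-frame targets into tool shifts.

```bash
cat > d.py <<'E'
import sys,numpy as np
from station import robot
# target in box frame (x,y) and tip height z -> shift in tool axes, mm
C=np.array([539.5,-106.0]);yaw=np.radians(-14.6)
def where():
    o=robot.get_obs();R=np.array(o["eef_rot"]);p=np.array(o["tcp_pos"]);tip=p+R[:,1]*robot.nose_length
    ex=np.array([np.cos(yaw),np.sin(yaw)]);ey=np.array([-ex[1],ex[0]])
    b=[(tip[:2]-C)@ex,(tip[:2]-C)@ey,tip[2]]
    return o,R,tip,ex,ey,b
o,R,tip,ex,ey,b=where()
print("t",o["t"],"tip box",np.round(b,1),"yaw",np.degrees(np.arctan2(R[1,0],R[0,0])).round(2),"F",np.round(o["force"],1),"open",round(o["opening"],1),"nose",robot.nose_length)
if len(sys.argv)>1:
    x,y,z=map(float,sys.argv[1:4]);w=C+x*ex+y*ey
    print("shift tool mm",(R.T@(np.array([*w,z])-tip)).round(1))
E
python3 d.py -49 0 130
```

```text
t 0.35 tip box [-484.   537.8  231.1] yaw -21.07 F [-0.8  0.7  0.6] open 85.2 nose 19.0
shift tool mm [ 492.9  101.2 -485.3]
```

>>> play_rows([
  {"roll": -3.3},
  {"roll": -3.3},
], claw=0)

```text
invalid input
```

```bash
python3 d.py -49 0 150
```

```text
t 0.35 tip box [-484.   537.8  231.1] yaw -21.07 F [-0.8  0.7  0.6] open 85.2 nose 19.0
shift tool mm [ 492.9   81.2 -485.3]
```

>>> play_rows([
  {"dx": 0,"dy": 0,"dz": 0,"roll": -3.3},
  {"dx": 0,"dy": 0,"dz": 0,"roll": -3.3},
], claw=0, grip_force=20)

```text
t: 0.52
tcp_pos: [206.7, 536.5, 250.2]
eef_rot: [[0.969, -0.0, 0.247], [-0.247, -0.0, 0.969], [-0.0, -1.0, -0.0]]
force: [-0.3, -0.5, -0.3]
opening: 63.8
```

```bash
python3 d.py -49 0 150
```

```text
t 0.5167 tip box [-484.   537.9  231.2] yaw -14.33 F [-0.3 -0.5 -0.3] open 63.8 nose 19.0
shift tool mm [ 432.4   81.3 -540. ]
```

>>> play_rows([
  {"dx": 0.024,"dy": 0,"dz": -0.03,"roll": 0},
  {"dx": 0.024,"dy": 0,"dz": -0.03,"roll": 0},
  {"dx": 0.024,"dy": 0,"dz": -0.03,"roll": 0},
  {"dx": 0.024,"dy": 0,"dz": -0.03,"roll": 0},
  {"dx": 0.024,"dy": 0,"dz": -0.03,"roll": 0},
  {"dx": 0.024,"dy": 0,"dz": -0.03,"roll": 0},
  {"dx": 0.024,"dy": 0,"dz": -0.03,"roll": 0},
  {"dx": 0.024,"dy": 0,"dz": -0.03,"roll": 0},
])

```text
t: 1.18
tcp_pos: [333.0, 254.6, 250.5]
eef_rot: [[0.968, 0.001, 0.249], [-0.249, 0.0, 0.968], [0.001, -1.0, 0.0]]
force: [0.3, -0.1, -0.5]
opening: -0.2
```

>>> play_rows([
  {"dx": 0.024,"dy": 0,"dz": -0.03,"roll": 0},
  {"dx": 0.024,"dy": 0,"dz": -0.03,"roll": 0},
  {"dx": 0.024,"dy": 0,"dz": -0.03,"roll": 0},
  {"dx": 0.024,"dy": 0,"dz": -0.03,"roll": 0},
  {"dx": 0.024,"dy": 0,"dz": -0.03,"roll": 0},
  {"dx": 0.024,"dy": 0,"dz": -0.03,"roll": 0},
  {"dx": 0.024,"dy": 0,"dz": -0.03,"roll": 0},
  {"dx": 0.024,"dy": 0,"dz": -0.03,"roll": 0},
])

```text
t: 1.85
tcp_pos: [459.0, -26.2, 250.6]
eef_rot: [[0.968, 0.001, 0.25], [-0.25, -0.0, 0.968], [0.001, -1.0, 0.0]]
force: [1.1, 1.2, 0.4]
opening: 0.0
```

```bash
python3 d.py -49 0 150
```

```text
t 1.85 tip box [-98.   56.9 231.6] yaw -14.5 F [1.1 1.2 0.4] open 0.0 nose 19.0
shift tool mm [ 48.8  81.6 -57. ]
```

>>> play_rows([
  {"dx": 0.023,"dy": 0.015,"dz": -0.0285,"roll": 0},
  {"dx": 0.023,"dy": 0.015,"dz": -0.0285,"roll": 0},
  {"dx": 0,"dy": 0.035,"dz": 0,"roll": 0},
  {"dx": 0,"dy": 0.035,"dz": 0,"roll": 0},
  {"dx": 0,"dy": 0.03,"dz": 0,"roll": 0},
  {"dx": 0,"dy": 0,"dz": 0,"roll": 0},
])

```text
t: 2.35
tcp_pos: [484.5, -89.4, 114.3]
eef_rot: [[0.968, -0.01, 0.251], [-0.251, 0.005, 0.968], [-0.011, -1.0, 0.002]]
force: [-0.7, 1.3, -0.6]
opening: -0.2
```

```bash
python3 d.py -51 0 85; python3 - <<'E'
from station import robot
import cv2
out=[]
for n,(x,y,w,h) in(("wrist",(0,0,560,420)),("side",(200,60,224,168))):
    c=robot.get_image(n)["pixels"][y:y+h,x:x+w,::-1]; out.append(cv2.resize(c,(400,300),interpolation=cv2.INTER_CUBIC))
cv2.imwrite("pics/a1.png",cv2.convertScaleAbs(cv2.hconcat(out),alpha=1.4))
E
```

```text
t 2.35 tip box [-57.6   2.2  95.4] yaw -14.53 F [-0.7  1.3 -0.6] open -0.2 nose 19.0
shift tool mm [ 6.7 10.3 -2.3]
```

View pics/a1.png

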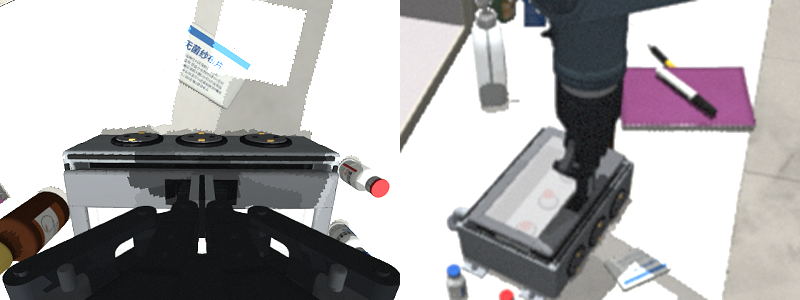

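The wrist view shows the pad at columns 165–240, with the shut fingers centred on it at column 202. Now the last few millimetres.

>>> play_rows([
  {"dx": 0,"dy": 0,"dz": 0,"roll": 0},
  {"dx": 0,"dy": 0,"dz": 0,"roll": 0},
])

```text
t: 2.62
tcp_pos: [490.7, -91.4, 122.9]
eef_rot: [[0.968, 0.004, 0.249], [-0.249, -0.002, 0.968], [0.005, -1.0, -0.001]]
force: [-0.6, 0.2, 0.4]
opening: 0.1
```

```bash
python3 d.py -51 0 85
```

```text
t 2.6167 tip box [-50.8   1.8 103.9] yaw -14.44 F [-0.6  0.2  0.4] open 0.1 nose 19.0
shift tool mm [-0.2 18.9 -1.7]
```

>>> play_rows([
  {"dx": 0,"dy": 0.005,"dz": -0.001,"roll": 0},
  {"dx": 0,"dy": 0.005,"dz": -0.001,"roll": 0},
  {"dx": 0,"dy": 0.004,"dz": 0,"roll": 0},
  {"dx": 0,"dy": 0.002,"dz": 0,"roll": 0},
  {"dx": 0,"dy": 0,"dz": 0,"roll": 0},
  {"dx": 0,"dy": 0,"dz": 0,"roll": 0},
])

```text
t: 3.12
tcp_pos: [488.2, -92.7, 104.0]
eef_rot: [[0.968, -0.001, 0.25], [-0.25, 0.0, 0.968], [-0.001, -1.0, 0.0]]
force: [-0.2, -0.1, 0.3]
opening: -0.3
```

```bash
python3 d.py -51 0 85
```

```text
t 3.1167 tip box [-53.   -0.1  85. ] yaw -14.48 F [-0.2 -0.1  0.3] open -0.3 nose 19.0
shift tool mm [2.  0.  0.1]
```

>>> play_rows([
  {"dx": 0.002,"dy": 0.0015,"dz": 0,"roll": 0},
  {"dx": 0,"dy": 0.0015,"dz": 0,"roll": 0},
  {"dx": 0,"dy": 0.001,"dz": 0,"roll": 0},
  {"dx": 0,"dy": 0.001,"dz": 0,"roll": 0},
])

```text
t: 3.45
tcp_pos: [490.8, -93.5, 99.6]
eef_rot: [[0.968, 0.001, 0.25], [-0.25, -0.0, 0.968], [0.001, -1.0, -0.0]]
force: [-0.2, -0.0, 2.1]
opening: -0.0
```

>>> play_rows([
  {"dx": 0,"dy": 0.001,"dz": 0,"roll": 0},
  {"dx": 0,"dy": 0.001,"dz": 0,"roll": 0},
  {"dx": 0,"dy": 0,"dz": 0,"roll": 0},
])

```text
t: 3.7
tcp_pos: [490.7, -93.5, 97.4]
eef_rot: [[0.968, 0.001, 0.25], [-0.25, -0.0, 0.968], [0.001, -1.0, -0.0]]
force: [0.7, 0.7, 1.7]
opening: 0.2
```

>>> play_rows([
  {"dx": 0,"dy": 0.001,"dz": 0,"roll": 0},
  {"dx": 0,"dy": 0.001,"dz": 0,"roll": 0},
  {"dx": 0,"dy": 0,"dz": 0,"roll": 0},
])

```text
t: 3.95
tcp_pos: [490.6, -93.5, 95.4]
eef_rot: [[0.968, 0.001, 0.25], [-0.25, -0.0, 0.968], [0.001, -1.0, -0.0]]
force: [1.2, -0.4, 4.1]
opening: -0.3
```

>>> play_rows([
  {"dx": 0,"dy": 0.001,"dz": 0,"roll": 0},
  {"dx": 0,"dy": 0.001,"dz": 0,"roll": 0},
  {"dx": 0,"dy": 0,"dz": 0,"roll": 0},
])

```text
t: 4.2
tcp_pos: [490.7, -93.5, 94.0]
eef_rot: [[0.968, 0.001, 0.25], [-0.25, -0.0, 0.968], [0.001, -1.0, -0.0]]
force: [-1.8, 0.1, 10.5]
opening: -0.2
```

>>> play_rows([
  {"dx": -0.012,"dy": -0.02,"dz": 0,"roll": 0},
  {"dx": -0.038,"dy": -0.012,"dz": 0,"roll": 0},
  {"dx": -0.038,"dy": -0.012,"dz": 0,"roll": 0},
  {"dx": -0.03,"dy": -0.02,"dz": 0,"roll": 0},
  {"dx": 0,"dy": -0.03,"dz": 0,"roll": 0},
  {"dx": 0,"dy": -0.03,"dz": 0,"roll": 0},
  {"dx": 0,"dy": 0,"dz": 0,"roll": 0},
  {"dx": 0,"dy": 0,"dz": 0,"roll": 0},
])

```text
t: 4.87
tcp_pos: [376.6, -64.1, 218.5]
eef_rot: [[0.968, 0.003, 0.25], [-0.25, -0.001, 0.968], [0.003, -1.0, -0.001]]
force: [-0.1, -0.5, 0.2]
opening: -0.1
```

>>> play_rows([
  {"dx": 0,"dy": 0,"dz": 0,"roll": 0},
  {"dx": 0,"dy": 0,"dz": 0,"roll": 0},
  {"dx": 0,"dy": 0,"dz": 0,"roll": 0},
  {"dx": 0,"dy": 0,"dz": 0,"roll": 0},
])

```text
t: 5.2
tcp_pos: [375.5, -63.5, 216.1]
eef_rot: [[0.968, -0.002, 0.25], [-0.25, 0.001, 0.968], [-0.003, -1.0, 0.001]]
force: [-0.3, 0.0, 0.4]
opening: -0.2
```

```bash
python3 d.py 0 0 100; python3 - <<'E'
from station import robot
import cv2
out=[]
for n,(x,y,w,h) in(("top",(250,110,224,168)),("side",(200,60,224,168))):
    c=robot.get_image(n)["pixels"][y:y+h,x:x+w,::-1]; out.append(cv2.resize(c,(400,300),interpolation=cv2.INTER_CUBIC))
cv2.imwrite("pics/a2.png",cv2.convertScaleAbs(cv2.hconcat(out),alpha=1.4))
cv2.imwrite("pics/a2w.png",robot.get_image("wrist")["pixels"][:,:,::-1])
E
```

```text
t 5.2 tip box [-169.5   -0.2  197.1] yaw -14.47 F [-0.3  0.   0.4] open -0.2 nose 19.0
shift tool mm [169.8  96.6  -0.2]
```

View pics/a2.png

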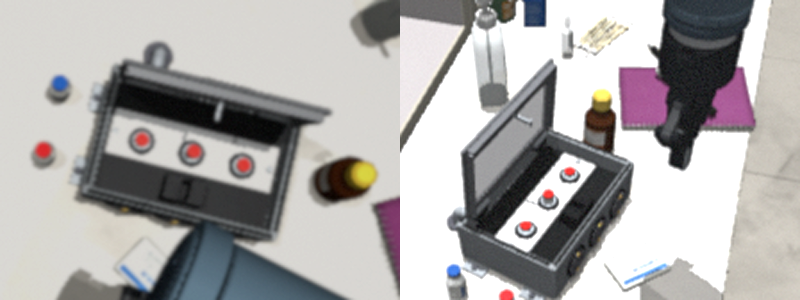

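View pics/a2w.png

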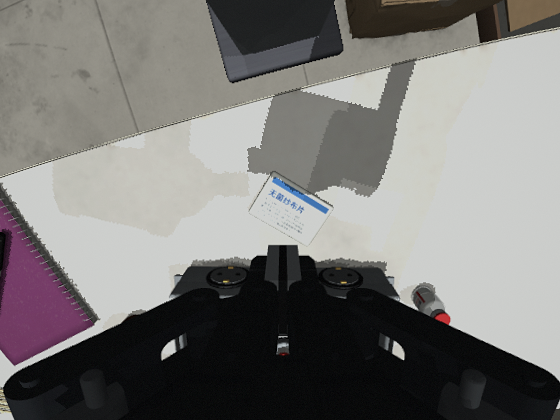

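The cover is open and the three buttons are visible. In the side view the middle one, at (548,197), looks taller. I'll zoom in and triangulate all three.

```bash
python3 - <<'E'
from station import robot
from h import *
T=robot.get_image("top");S=robot.get_image("side")
def reds(im,b):
    x0,y0,x1,y1=b;s=im["pixels"][y0:y1,x0:x1].astype(int)
    m=((s[...,0]>1.7*s[...,1])&(s[...,0]>70)).astype(np.uint8)
    n,l,st,ce=cv2.connectedComponentsWithStats(m)
    return [(ce[i]+[x0,y0],st[i,4]) for i in range(1,n) if st[i,4]>8]
a=sorted(reds(T,(315,175,400,215)),key=lambda t:t[0][0]);b=sorted(reds(S,(255,145,335,195)),key=lambda t:t[0][0])
for (p,n),(q,m) in zip(a,b):
    o,r=ray(T,*p);c,s=ray(S,*q);t=np.linalg.lstsq(np.c_[r,-s],c-o,rcond=None)[0];A=o+r*t[0];B=c+s*t[1]
    print(p.round(1),n,q.round(1),m,"tri",((A+B)/2).round(1),np.linalg.norm(A-B).round(1),"depth z",dpt(T,*p)[2].round(1),dpt(S,*q)[2].round(1),"onz60",onz(T,*p,60).round(1))
c=S["pixels"][140:200,255:335,::-1];cv2.imwrite("pics/b.png",cv2.convertScaleAbs(cv2.resize(c,(800,600),interpolation=cv2.INTER_CUBIC),alpha=1.3))
E
```

```text
[329.1 187.7] 37 [270.  185.8] 25 tri [555.2 -48.8  56.6] 1.4 depth z 58.8 56.3 onz60 [555.4 -48.3  60. ]
[358.3 194.2] 46 [282.6 168.2] 23 tri [ 540.6 -105.6   62.3] 1.6 depth z 66.1 65.8 onz60 [ 541.7 -105.9   60. ]
[386.1 202. ] 41 [294.5 155.5] 20 tri [ 525.4 -161.6   55.2] 1.1 depth z 55.9 59.1 onz60 [ 525.4 -160.4   60. ]
```

View pics/b.png

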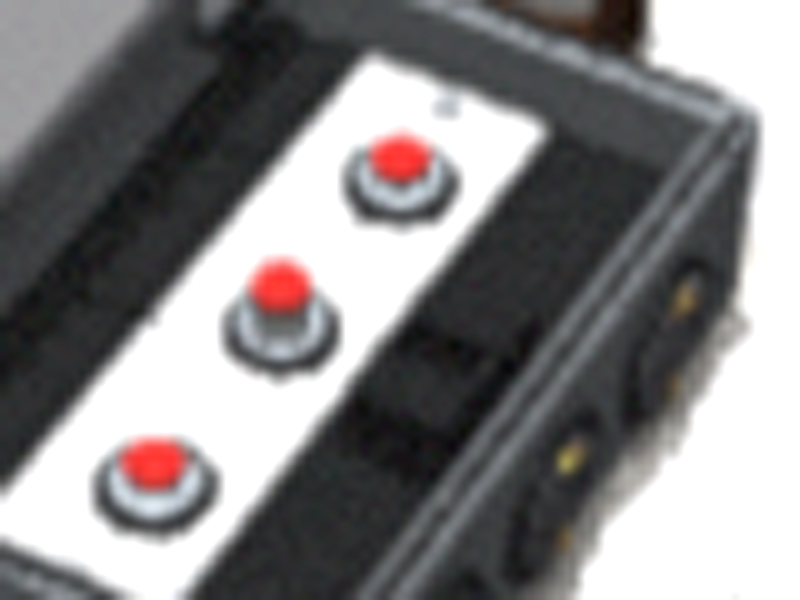

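The middle breaker has tripped: its top is at 62–66 mm, against 55–59 mm for the other two, and it sits at (541,-105.5). I'll move over it.

>>> play_rows([
  {"dx": 0.03,"dy": 0.01,"dz": 0,"roll": 0},
  {"dx": 0.035,"dy": 0.015,"dz": 0,"roll": 0},
  {"dx": 0.035,"dy": 0.02,"dz": 0,"roll": 0},
  {"dx": 0.03,"dy": 0.02,"dz": 0,"roll": 0},
  {"dx": 0.02,"dy": 0.015,"dz": 0,"roll": 0},
  {"dx": 0.012,"dy": 0.015,"dz": 0,"roll": 0},
  {"dx": 0.006,"dy": 0.01,"dz": 0,"roll": 0},
  {"dx": 0,"dy": 0.005,"dz": 0,"roll": 0},
])

```text
t: 6.12
tcp_pos: [538.9, -105.9, 105.3]
eef_rot: [[0.968, -0.002, 0.25], [-0.25, 0.001, 0.968], [-0.002, -1.0, 0.0]]
force: [-0.5, 0.3, 0.3]
opening: -0.0
```

>>> play_rows([
  {"dx": 0,"dy": 0,"dz": 0,"roll": 0},
  {"dx": 0,"dy": 0,"dz": 0,"roll": 0},
  {"dx": 0,"dy": 0,"dz": 0,"roll": 0},
])

```text
t: 6.37
tcp_pos: [538.7, -105.8, 108.1]
eef_rot: [[0.968, 0.001, 0.25], [-0.25, -0.0, 0.968], [0.001, -1.0, -0.0]]
force: [0.8, 0.6, -0.0]
opening: 0.1
```

```bash
python3 d.py -1 0 70; python3 - <<'E'
from station import robot
import cv2
out=[]
for n,(x,y,w,h) in(("wrist",(0,0,560,420)),("side",(230,90,168,126))):
    c=robot.get_image(n)["pixels"][y:y+h,x:x+w,::-1]; out.append(cv2.resize(c,(400,300),interpolation=cv2.INTER_CUBIC))
cv2.imwrite("pics/a3.png",cv2.convertScaleAbs(cv2.hconcat(out),alpha=1.4))
E
```

```text
t 6.3667 tip box [-0.8 -0.  89.1] yaw -14.47 F [ 0.8  0.6 -0. ] open 0.1 nose 19.0
shift tool mm [-0.2 19.1  0. ]
```

View pics/a3.png

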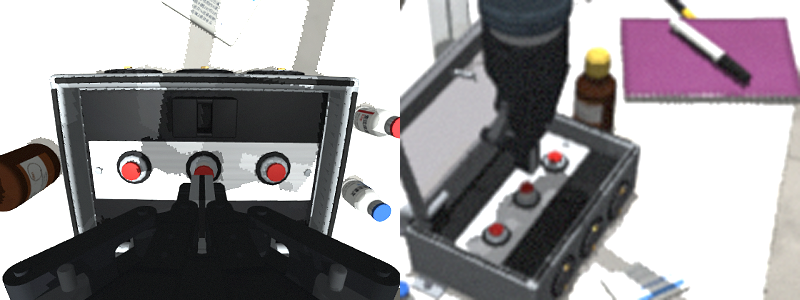

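The fingertips are centred over the middle button at wrist-view column 203. Pressing down.

>>> play_rows([
  {"dx": 0,"dy": 0.005,"dz": 0,"roll": 0},
  {"dx": 0,"dy": 0.006,"dz": 0,"roll": 0},
  {"dx": 0,"dy": 0.005,"dz": 0,"roll": 0},
  {"dx": 0,"dy": 0.004,"dz": 0,"roll": 0},
  {"dx": 0,"dy": 0.002,"dz": 0,"roll": 0},
  {"dx": 0,"dy": 0.001,"dz": 0,"roll": 0},
  {"dx": 0,"dy": 0.001,"dz": 0,"roll": 0},
])

```text
t: 7.05
tcp_pos: [538.4, -105.6, 83.2]
eef_rot: [[0.968, -0.001, 0.25], [-0.25, 0.0, 0.968], [-0.001, -1.0, 0.0]]
force: [-2.9, 1.3, 3.6]
opening: -0.0
```

>>> play_rows([
  {"dx": 0,"dy": 0.001,"dz": 0,"roll": 0},
  {"dx": 0,"dy": 0.001,"dz": 0,"roll": 0},
  {"dx": 0,"dy": 0.001,"dz": 0,"roll": 0},
])

```text
t: 7.3
tcp_pos: [539.0, -105.9, 80.4]
eef_rot: [[0.968, 0.001, 0.25], [-0.25, -0.0, 0.968], [0.001, -1.0, -0.0]]
force: [-1.1, 0.1, 1.5]
opening: -0.1
```

>>> play_rows([
  {"dx": 0,"dy": 0.001,"dz": 0,"roll": 0},
  {"dx": 0,"dy": 0.001,"dz": 0,"roll": 0},
  {"dx": 0,"dy": 0,"dz": 0,"roll": 0},
])

```text
t: 7.55
tcp_pos: [538.7, -105.8, 78.0]
eef_rot: [[0.968, -0.0, 0.25], [-0.25, 0.0, 0.968], [-0.0, -1.0, 0.0]]
force: [0.0, -0.3, 0.1]
opening: 0.2
```

>>> play_rows([
  {"dx": 0,"dy": 0.001,"dz": 0,"roll": 0},
  {"dx": 0,"dy": 0.001,"dz": 0,"roll": 0},
  {"dx": 0,"dy": 0,"dz": 0,"roll": 0},
])

```text
t: 7.8
tcp_pos: [538.9, -105.9, 77.3]
eef_rot: [[0.968, 0.0, 0.25], [-0.25, -0.0, 0.968], [0.0, -1.0, -0.0]]
force: [-3.6, 0.6, 7.7]
opening: 0.2
```

>>> play_rows([
  {"dx": 0,"dy": 0.001,"dz": 0,"roll": 0},
  {"dx": 0,"dy": 0,"dz": 0,"roll": 0},
])

```text
t: 7.97
tcp_pos: [539.0, -105.9, 77.2]
eef_rot: [[0.968, 0.0, 0.25], [-0.25, -0.0, 0.968], [0.0, -1.0, -0.0]]
force: [-7.2, 1.5, 16.6]
opening: -0.1
```

It bottomed out at 58 mm. Now I'll retract up and back, then check the button.

>>> play_rows([
  {"dx": 0,"dy": -0.015,"dz": 0,"roll": 0},
  {"dx": -0.01,"dy": -0.03,"dz": 0,"roll": 0},
  {"dx": -0.02,"dy": -0.035,"dz": 0,"roll": 0},
  {"dx": -0.02,"dy": -0.035,"dz": 0,"roll": 0},
  {"dx": -0.02,"dy": -0.035,"dz": 0,"roll": 0},
  {"dx": -0.02,"dy": -0.025,"dz": 0,"roll": 0},
  {"dx": -0.01,"dy": -0.015,"dz": 0,"roll": 0},
  {"dx": 0,"dy": 0,"dz": 0,"roll": 0},
])

```text
t: 8.63
tcp_pos: [442.4, -81.0, 269.4]
eef_rot: [[0.968, 0.007, 0.25], [-0.25, -0.003, 0.968], [0.007, -1.0, -0.001]]
force: [1.1, 0.1, 0.6]
opening: -0.1
```

```bash
python3 d.py 125 0 245; python3 - <<'E'
from station import robot
from h import *
S=robot.get_image("side");T=robot.get_image("top")
a=cv2.resize(S["pixels"][120:210,220:340,::-1],(400,300),interpolation=cv2.INTER_CUBIC)
b=cv2.resize(T["pixels"][110:278,250:474,::-1],(400,300),interpolation=cv2.INTER_CUBIC)
cv2.imwrite("pics/a4.png",cv2.convertScaleAbs(cv2.hconcat([a,b]),alpha=1.4))
E
```

```text
t 8.6333 tip box [-100.1   -0.3  250.4] yaw -14.46 F [1.1 0.1 0.6] open -0.1 nose 19.0
shift tool mm [ 2.251e+02  7.000e+00 -2.000e-01]
```

View pics/a4.png

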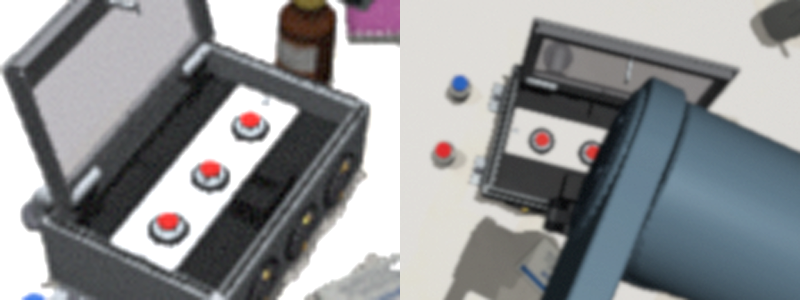

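All three buttons now look level and flush, so the middle one stayed in. The cover is fully open. Next I'll reach over it.

>>> play_rows([
  {"dx": 0.02,"dy": 0,"dz": 0,"roll": 0},
  {"dx": 0.035,"dy": 0,"dz": 0,"roll": 0},
  {"dx": 0.035,"dy": 0,"dz": 0,"roll": 0},
  {"dx": 0.035,"dy": 0,"dz": 0,"roll": 0},
  {"dx": 0.035,"dy": 0,"dz": 0,"roll": 0},
  {"dx": 0.03,"dy": 0,"dz": 0,"roll": 0},
  {"dx": 0.02,"dy": 0,"dz": 0,"roll": 0},
  {"dx": 0.012,"dy": 0,"dz": 0,"roll": 0},
])

```text
t: 9.4
tcp_pos: [658.6, -136.9, 261.2]
eef_rot: [[0.968, -0.004, 0.25], [-0.25, 0.001, 0.968], [-0.004, -1.0, 0.001]]
force: [-0.3, 0.2, 0.4]
opening: -0.3
```

>>> play_rows([
  {"dx": 0.003,"dy": 0.01,"dz": 0,"roll": 0},
  {"dx": 0,"dy": 0.015,"dz": 0,"roll": 0},
  {"dx": 0,"dy": 0.015,"dz": 0,"roll": 0},
  {"dx": 0,"dy": 0.015,"dz": 0,"roll": 0},
  {"dx": 0,"dy": 0.01,"dz": 0,"roll": 0},
  {"dx": 0,"dy": 0.005,"dz": 0,"roll": 0},
  {"dx": 0,"dy": 0,"dz": 0,"roll": 0},
  {"dx": 0,"dy": 0,"dz": 0,"roll": 0},
])

```text
t: 10.07
tcp_pos: [659.6, -137.0, 194.9]
eef_rot: [[0.968, -0.001, 0.25], [-0.25, 0.0, 0.968], [-0.001, -1.0, 0.0]]
force: [0.8, 0.0, 0.2]
opening: -0.3
```

```bash
python3 d.py 122 0 178; python3 - <<'E'
from station import robot
from h import *
S=robot.get_image("side");T=robot.get_image("top")
a=cv2.resize(S["pixels"][60:228,180:404,::-1],(400,300),interpolation=cv2.INTER_CUBIC)
b=cv2.resize(robot.get_image("wrist")["pixels"][:,:,::-1],(400,300),interpolation=cv2.INTER_AREA)
cv2.imwrite("pics/a5.png",cv2.convertScaleAbs(cv2.hconcat([a,b]),alpha=1.4))
E
```

```text
t 10.0667 tip box [124.1   0.3 175.9] yaw -14.47 F [0.8 0.  0.2] open -0.3 nose 19.0
shift tool mm [-2.1 -2.1 -0.3]
```

View pics/a5.png

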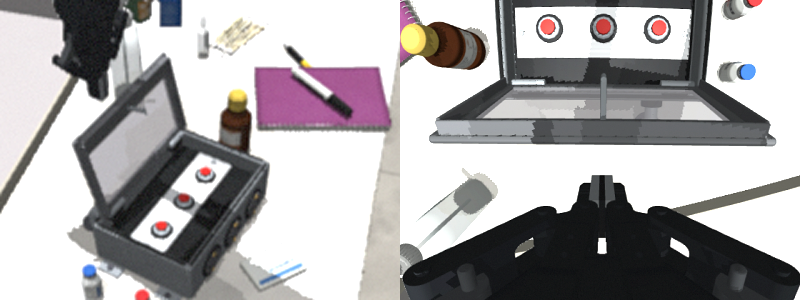

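The fingers are behind the cover: in the wrist view its free edge is at row 140 and the fingertips at row 178. I'll pull it forward along the arc.

>>> play_rows([
  {"dx": -0.005,"dy": 0,"dz": 0,"roll": 0},
  {"dx": -0.007,"dy": 0,"dz": 0,"roll": 0},
  {"dx": -0.007,"dy": 0,"dz": 0,"roll": 0},
  {"dx": -0.007,"dy": 0,"dz": 0,"roll": 0},
  {"dx": -0.007,"dy": 0,"dz": 0,"roll": 0},
  {"dx": -0.007,"dy": 0,"dz": 0,"roll": 0},
  {"dx": -0.007,"dy": 0,"dz": 0,"roll": 0},
  {"dx": -0.005,"dy": 0,"dz": 0,"roll": 0},
])

```text
t: 10.88
tcp_pos: [608.7, -123.8, 195.5]
eef_rot: [[0.968, 0.0, 0.25], [-0.25, -0.0, 0.968], [0.0, -1.0, -0.0]]
force: [1.9, -0.1, 0.8]
opening: -0.1
```

```bash
python3 d.py 39.7 0 174; python3 - <<'E'
from station import robot
from h import *
S=robot.get_image("side");T=robot.get_image("top")
a=cv2.resize(S["pixels"][60:228,180:404,::-1],(400,300),interpolation=cv2.INTER_CUBIC)
b=cv2.resize(robot.get_image("wrist")["pixels"][:,:,::-1],(400,300),interpolation=cv2.INTER_AREA)
cv2.imwrite("pics/a6.png",cv2.convertScaleAbs(cv2.hconcat([a,b]),alpha=1.4))
E
```

```text
t 10.8833 tip box [ 71.4   0.2 176.5] yaw -14.47 F [ 1.9 -0.1  0.8] open -0.1 nose 19.0
shift tool mm [-31.7   2.5  -0.1]
```

View pics/a6.png

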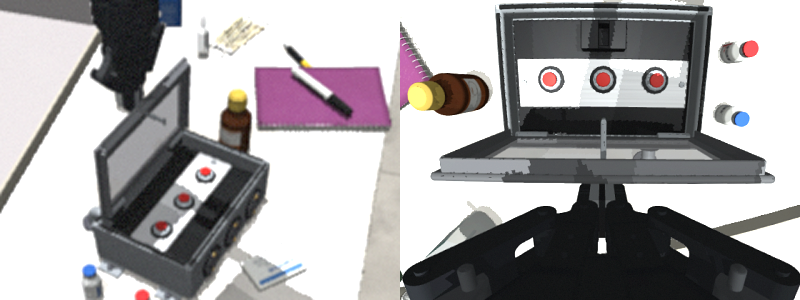

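The cover is following at about upright. Continuing along the arc.

>>> play_rows([
  {"dx": -0.01,"dy": 0,"dz": 0,"roll": 0},
  {"dx": -0.011,"dy": 0.001,"dz": 0,"roll": 0},
  {"dx": -0.01,"dy": 0.002,"dz": 0,"roll": 0},
  {"dx": -0.009,"dy": 0.003,"dz": 0,"roll": 0},
  {"dx": -0.009,"dy": 0.003,"dz": 0,"roll": 0},
  {"dx": -0.009,"dy": 0.004,"dz": 0,"roll": 0},
  {"dx": -0.007,"dy": 0.003,"dz": 0,"roll": 0},
  {"dx": 0,"dy": 0,"dz": 0,"roll": 0},
])

```text
t: 11.7
tcp_pos: [545.3, -107.4, 178.5]
eef_rot: [[0.968, -0.002, 0.25], [-0.25, 0.001, 0.968], [-0.002, -1.0, 0.0]]
force: [1.0, -1.0, 1.5]
opening: -0.0
```

```bash
python3 d.py -25 0 137; python3 - <<'E'
from station import robot
from h import *
S=robot.get_image("side")
a=cv2.resize(S["pixels"][60:228,180:404,::-1],(400,300),interpolation=cv2.INTER_CUBIC)
b=cv2.resize(robot.get_image("wrist")["pixels"][:,:,::-1],(400,300),interpolation=cv2.INTER_AREA)
cv2.imwrite("pics/a7.png",cv2.convertScaleAbs(cv2.hconcat([a,b]),alpha=1.4))
E
```

```text
t 11.7 tip box [5.900e+00 1.000e-01 1.595e+02] yaw -14.47 F [ 1.  -1.   1.5] open -0.0 nose 19.0
shift tool mm [-30.8  22.5  -0. ]
```

View pics/a7.png

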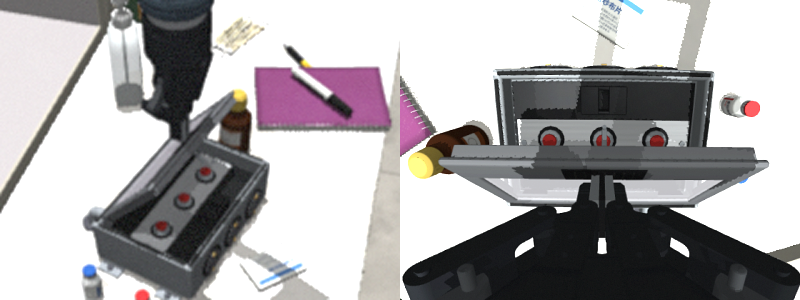

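Going well; the cover is at about 50°. Continuing.

>>> play_rows([
  {"dx": -0.009,"dy": 0.005,"dz": 0,"roll": 0},
  {"dx": -0.008,"dy": 0.006,"dz": 0,"roll": 0},
  {"dx": -0.008,"dy": 0.006,"dz": 0,"roll": 0},
  {"dx": -0.006,"dy": 0.006,"dz": 0,"roll": 0},
  {"dx": -0.006,"dy": 0.008,"dz": 0,"roll": 0},
  {"dx": -0.005,"dy": 0.008,"dz": 0,"roll": 0},
  {"dx": -0.005,"dy": 0.008,"dz": 0,"roll": 0},
  {"dx": 0,"dy": 0,"dz": 0,"roll": 0},
])

```text
t: 12.47
tcp_pos: [498.7, -95.2, 130.0]
eef_rot: [[0.968, -0.004, 0.25], [-0.25, 0.002, 0.968], [-0.004, -1.0, 0.001]]
force: [0.6, -0.1, 1.1]
opening: -0.3
```

```bash
python3 d.py -48 0 92
```

```text
t 12.4667 tip box [-42.3   0.2 111. ] yaw -14.47 F [ 0.6 -0.1  1.1] open -0.3 nose 19.0
shift tool mm [-5.6 19.1 -0.2]
```

>>> play_rows([
  {"dx": -0.002,"dy": 0.005,"dz": 0,"roll": 0},
  {"dx": -0.002,"dy": 0.006,"dz": 0,"roll": 0},
  {"dx": -0.002,"dy": 0.005,"dz": 0,"roll": 0},
  {"dx": -0.001,"dy": 0.004,"dz": 0,"roll": 0},
  {"dx": 0,"dy": 0.002,"dz": 0,"roll": 0},
  {"dx": 0,"dy": 0.002,"dz": 0,"roll": 0},
  {"dx": 0,"dy": 0,"dz": 0,"roll": 0},
])

```text
t: 13.05
tcp_pos: [493.8, -94.2, 107.8]
eef_rot: [[0.968, -0.001, 0.25], [-0.25, 0.0, 0.968], [-0.001, -1.0, 0.0]]
force: [0.5, -0.4, 2.2]
opening: -0.2
```

```bash
python3 d.py -50 0 83; python3 - <<'E'
from station import robot
from h import *
S=robot.get_image("side")
a=cv2.resize(S["pixels"][60:228,180:404,::-1],(400,300),interpolation=cv2.INTER_CUBIC)
b=cv2.resize(robot.get_image("wrist")["pixels"][:,:,::-1],(400,300),interpolation=cv2.INTER_AREA)
cv2.imwrite("pics/a8.png",cv2.convertScaleAbs(cv2.hconcat([a,b]),alpha=1.4))
E
```

```text
t 13.05 tip box [-47.3  -0.1  88.8] yaw -14.47 F [ 0.5 -0.4  2.2] open -0.2 nose 19.0
shift tool mm [-2.7  5.8  0.1]
```

View pics/a8.png

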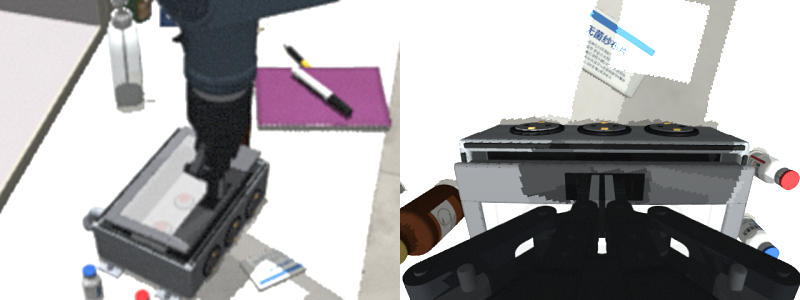

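The cover is nearly shut with the fingers on the pad. I'll press steadily to the stop without letting up.

>>> play_rows([
  {"dx": -0.001,"dy": 0.002,"dz": 0,"roll": 0},
  {"dx": -0.001,"dy": 0.002,"dz": 0,"roll": 0},
  {"dx": 0,"dy": 0.002,"dz": 0,"roll": 0},
  {"dx": 0,"dy": 0.001,"dz": 0,"roll": 0},
  {"dx": 0,"dy": 0.001,"dz": 0,"roll": 0},
  {"dx": 0,"dy": 0.001,"dz": 0,"roll": 0},
  {"dx": 0,"dy": 0.001,"dz": 0,"roll": 0},
])

```text
t: 13.73
tcp_pos: [492.4, -93.9, 98.3]
eef_rot: [[0.968, 0.0, 0.25], [-0.25, -0.0, 0.968], [0.0, -1.0, -0.0]]
force: [1.8, -0.4, 2.5]
opening: -0.1
```

>>> play_rows([
  {"dx": 0,"dy": 0.001,"dz": 0,"roll": 0},
  {"dx": 0,"dy": 0.001,"dz": 0,"roll": 0},
  {"dx": 0,"dy": 0.001,"dz": 0,"roll": 0},
  {"dx": 0,"dy": 0.001,"dz": 0,"roll": 0},
])

```text
t: 14.07
tcp_pos: [492.4, -93.9, 94.6]
eef_rot: [[0.968, 0.0, 0.25], [-0.25, -0.0, 0.968], [0.0, -1.0, -0.0]]
force: [-0.9, 1.3, 8.8]
opening: 0.5
```

>>> play_rows([
  {"dx": 0,"dy": 0.001,"dz": 0,"roll": 0},
  {"dx": 0,"dy": 0,"dz": 0,"roll": 0},
  {"dx": 0,"dy": 0,"dz": 0,"roll": 0},
])

```text
t: 14.32
tcp_pos: [492.4, -93.9, 94.1]
eef_rot: [[0.968, 0.0, 0.25], [-0.25, -0.0, 0.968], [0.0, -1.0, -0.0]]
force: [-1.9, 0.0, 10.8]
opening: 0.1
```

Same stop height and force as on the opening press (94.0, 10.5 N). Now I'll let go smoothly, straight up.

>>> play_rows([
  {"dx": 0,"dy": -0.005,"dz": 0,"roll": 0},
  {"dx": 0,"dy": -0.01,"dz": 0,"roll": 0},
  {"dx": -0.01,"dy": -0.02,"dz": 0,"roll": 0},
  {"dx": -0.03,"dy": -0.02,"dz": 0,"roll": 0},
  {"dx": -0.03,"dy": -0.025,"dz": 0,"roll": 0},
  {"dx": -0.025,"dy": -0.025,"dz": 0,"roll": 0},
  {"dx": -0.015,"dy": -0.01,"dz": 0,"roll": 0},
  {"dx": 0,"dy": 0,"dz": 0,"roll": 0},
])

```text
t: 14.98
tcp_pos: [384.5, -65.7, 210.3]
eef_rot: [[0.968, 0.002, 0.25], [-0.25, -0.001, 0.968], [0.002, -1.0, -0.001]]
force: [0.6, -0.7, -0.3]
opening: -0.0
```

>>> play_rows([
  {"dx": 0,"dy": 0,"dz": 0,"roll": 0},
  {"dx": 0,"dy": 0,"dz": 0,"roll": 0},
  {"dx": 0,"dy": 0,"dz": 0,"roll": 0},
  {"dx": 0,"dy": 0,"dz": 0,"roll": 0},
  {"dx": 0,"dy": 0,"dz": 0,"roll": 0},
  {"dx": 0,"dy": 0,"dz": 0,"roll": 0},
])

```text
t: 15.48
tcp_pos: [385.7, -66.3, 207.6]
eef_rot: [[0.968, -0.001, 0.25], [-0.25, 0.001, 0.968], [-0.002, -1.0, 0.0]]
force: [-0.3, 0.2, 0.7]
opening: 0.4
```

```bash
python3 d.py; sed 's/^for t,s in.*//' pose.py > p2.py; python3 p2.py | grep -E "pad|red|blue|bottle"; python3 - <<'E'
from station import robot
from h import *
S=robot.get_image("side");T=robot.get_image("top")
a=cv2.resize(S["pixels"][90:258,180:404,::-1],(400,300),interpolation=cv2.INTER_CUBIC)
b=cv2.resize(T["pixels"][110:299,240:492,::-1],(400,300),interpolation=cv2.INTER_AREA)
cv2.imwrite("pics/a9.png",cv2.convertScaleAbs(cv2.hconcat([a,b]),alpha=1.4))
E
```

```text
t 15.4833 tip box [-158.9   -0.3  188.6] yaw -14.47 F [-0.3  0.2  0.7] open 0.4 nose 19.0
T pad [354.68778281 218.47058824] 221 ((15.647058486938477, 12.911765098571777), (24.98116683959961, 12.611852645874023), 14.03624439239502) [491.80102824 -93.55472911  83.        ] depthpt [491.78732536 -93.52695307  83.17543506]
S pad [300.60952381 170.37142857] 105 ((10.680000305175781, 10.260001182556152), (6.600000381469727, 17.200000762939453), 36.869895935058594) [492.06638088 -91.08100461  83.        ] depthpt [492.62962793 -93.57807222  80.27280956]
pad tri (array([492.37977553, -93.99858125,  79.85801953]), np.float64(0.6743480394757997))
red [273.89285714 193.58928571] 56 [545.93780915  61.46045736  54.        ]
blue [283.14285714 156.375     ] 56 [621.26870914  42.03255732  54.        ]
bottle [454.01459854 206.98540146] 137 [ 509.20081178 -277.68950813  105.        ]
```

View pics/a9.png

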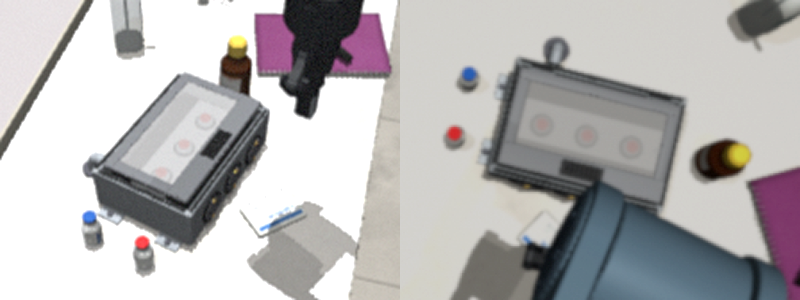

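The cover is shut and has stayed shut for more than 1 s after release. The vials, bottle and gauze are unmoved and the arm is clear, so I'm handing in.

```bash
python3 -c "
from station import robot
print(robot.job_done())"
```

```text
the job is handed in; nothing more can be done
None
```

The job is done and handed in at about 15.7 s. I pressed the pad and the cover popped open. I then pressed the tripped middle breaker until it snapped in, swung the cover shut from behind and pressed it until it latched.

**Last checks:**
- **Breaker:** before the press, the middle button stood at 62–66 mm and the other two at 55–59 mm. The press bottomed out at 58 mm, and afterwards all three looked level by eye. I did not re-measure them through the closed cover.
- **Cover:** the closing press stopped at the same height and force as the opening one (TCP at 94 mm, about 10.5 N). The cover then stayed down for about a second after I let go. Pad height after closing came out at 80–83 mm, depending on the method, against 82–85 mm before opening, so they agree only to about 3 mm.
- **Surroundings:** both vial caps measured within 0.5 mm of where they started. The bottle cap read 1.4 mm off, which I take as measurement noise. The gauze pack was partly hidden by the arm at the end; I checked it only by eye, and it looked undisturbed. The arm was clear of everything.

One move call was refused as invalid at the start. Nothing moved, and adding the missing fields fixed it.

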